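# Put the herb seller's stock back in its display boxes

### The job

Five packed goods stand mixed on the counter of a herb stall: two tall jars, two cartons and a squat tin. Put each one into the blue display box that holds a fixed sample of its own kind, standing upright on the box's floor, and let go. Do not disturb the mortar or the wooden scoop.

Things in the scene. Friction and masses are not known exactly. Their poses are not given: they have to be found in the camera images.
- jar_a_mid (a point): tall narrow round glass jar with screw cap, upright, 40 mm diameter over its whole height, 85 mm tall; point at its centre, half-way up, 42.5 mm above its underside; z is up along the jar. Loose, 90 to 230 g; one of two alike
- carton_a_mid (a point): upright plain cardboard carton, 40 mm (own x) by 60 mm (own y), 80 mm tall (own z, up); point at its centre, 40 mm above its underside. Grasp it across the 40 mm width. Loose, 90 to 230 g; one of two alike
- tin_a_mid (a point): squat round metal tin with a flat lid, upright, 60 mm diameter, 60 mm tall; point at its centre, 30 mm above its underside; z is up. Loose, 90 to 230 g
- jar_b_mid (a point): tall narrow round glass jar with screw cap, upright, 40 mm diameter over its whole height, 85 mm tall; point at its centre, half-way up, 42.5 mm above its underside; z is up along the jar. Loose, 90 to 230 g; one of two alike
- carton_b_mid (a point): upright plain cardboard carton, 40 mm (own x) by 60 mm (own y), 80 mm tall (own z, up); point at its centre, 40 mm above its underside. Grasp it across the 40 mm width. Loose, 90 to 230 g; one of two alike
- jar_box: fixed blue open wooden box, 156 (own x) by 176 mm (own y) outside; floor and walls 8 mm thick; origin under its centre, z up. Wall at -x 60 mm high, at +x 35 mm, sides slope between. Fixed in it: a sample jar like the loose ones, axis at x = -45, y = 0 mm. Free for the two jars: x -20 to 70, y -80 to 80 mm
- carton_box: fixed blue open wooden box, 156 (own x) by 176 mm (own y) outside; floor and walls 8 mm thick; origin under its centre, z up. Wall at -x 60 mm high, at +x 35 mm, sides slope between. Fixed in it: a sample carton like the loose ones, centred at x = -45, y = 0 mm, turned as the box. Free for the two cartons: x -20 to 70, y -80 to 80 mm
- tin_box: fixed blue open wooden box, 156 (own x) by 176 mm (own y) outside; floor and walls 8 mm thick; origin under its centre, z up. Wall at -x 60 mm high, at +x 35 mm, sides slope between. Fixed in it: a sample tin like the loose one, axis at x = -38, y = 0 mm. Free for the tin: x -5 to 70, y -80 to 80 mm
- mortar: bystander: brass mortar with pestle, 92 mm across, 115 mm tall with the pestle, origin under its centre; leave alone
- scoop: bystander: small wooden hand scoop lying on the counter, 155 mm long along own x, 56 mm wide, 30 mm high, origin at the underside where blade (+x) and handle (-x) meet; leave alone
There are look-alikes about, which are no part of the job. There is more than one size of the part that bears tin_a_mid; the job needs the middle-sized.

How it is judged (in metres and radians):
At the end, for the whole second after the job is handed in: Both jars are in the box with the sample jar, both cartons in the box with the sample carton and the tin in the box with the sample tin: centres within the inner walls, standing on the box's floor (height within 6 mm), upright within 0.12 rad and at rest (x of jar_a_mid in the frame of jar_box between -0.07 and 0.07 m and y of jar_a_mid in the frame of jar_box between -0.08 and 0.08 m and z of jar_a_mid in the frame of jar_box between 0.0445 and 0.0565 m and angle between each of jar_a_mid, carton_a_mid, tin_a_mid, jar_b_mid, carton_b_mid's own z axis and vertical below 0.12 rad and linear speed of each of jar_a, carton_a, tin_a, jar_b, carton_b below 0.02 m/s and x of carton_a_mid in the frame of carton_box between -0.07 and 0.07 m and y of carton_a_mid in the frame of carton_box between -0.08 and 0.08 m and z of carton_a_mid in the frame of carton_box between 0.042 and 0.054 m and x of tin_a_mid in the frame of tin_box between -0.07 and 0.07 m and y of tin_a_mid in the frame of tin_box between -0.08 and 0.08 m and z of tin_a_mid in the frame of tin_box between 0.032 and 0.044 m and x of jar_b_mid in the frame of jar_box between -0.07 and 0.07 m and y of jar_b_mid in the frame of jar_box between -0.08 and 0.08 m and z of jar_b_mid in the frame of jar_box between 0.0445 and 0.0565 m and x of carton_b_mid in the frame of carton_box between -0.07 and 0.07 m and y of carton_b_mid in the frame of carton_box between -0.08 and 0.08 m and z of carton_b_mid in the frame of carton_box between 0.042 and 0.054 m); the robot touches nothing.
It fails at once if the mortar is pushed more than 25 mm from its place (distance of mortar from where it was at the start of the episode above 0.025 m).
It fails at once if the scoop is pushed more than 25 mm from its place (distance of scoop from where it was at the start of the episode above 0.025 m).
It also fails if it takes over 122 s, if anything falls off the work surface, if the arm or the gripper's body presses on something with over 40 N, if the wrist force passes 120 N, or if a joint passes its speed limit or range.

### The arm

A 6-joint arm with a two-finger parallel gripper is mounted at the origin on the work surface. World frame = base frame: x ahead of the robot, y to its left, z up, the work surface at z = 0. Lengths are in m, angles in degrees, forces in N, time in s.
With the tool pointing down it reaches from about 0.375 to 0.75 m from the base axis. Payload 9 kg.
Tool frame: the origin (TCP) lies where the fingers leave the gripper's body, on its centre line; the fingertips stand 73 mm ahead of it and the grasp point (between the pads) lies 54 mm ahead of it (robot.tip_reach is the distance from the TCP to the fingertips, in m); z points along the fingers, y is the line along which they close (so a half turn about z gives the same grasp; the last joint's range is limited). The gripper opens to 85 mm and grips with 20 to 120 N. Pads are 22 mm wide; open, the fingers measure 114 mm over their backs; the gripper's body (76 mm by 85 mm) begins 54 mm behind the grasp point. The pads swing forward as they close: fully open they stand 13 mm farther back than shut.
Start: joints at [64.074, 5.964, 5.575, 89.605, 0, 77.527], TCP at [0.14, 0.584, 0.304] pointing down, gripper open.
Joint ranges: [-171.21, 171.21], [-48.23, 106.86], [-62.78, 66.21], [-105.2, 120.99], [-86.42, 89.51], [-180, 180]. Speed limits (degrees/s): [127.2, 127.2, 147.25, 180, 180, 180].

### API

Orientations are given as [roll, pitch, yaw] about the fixed x, y, z axes, in that order (R = Rz(yaw) Ry(pitch) Rx(roll)).
In Python, from plant import robot gives the robot as it stands. Calls block until the motion is done:
- robot.move_pose(position, orientation): joint-space move of the TCP to a pose.
- robot.line_to(position, vel=0.15, rotation=None, guard=None): straight line of the TCP; rotation=None keeps the orientation; vel is the mean speed in m/s. With guard (N) it stops when the force on the tool has changed by that much, and returns True; else False.
- robot.goto_joints(angles): joint-space move.
- robot.set_gripper(opening): finger opening in m; the grip force is fixed at half the most; returns when the fingers have stopped.
- robot.pause(seconds).
- robot.ik(position, orientation): joint angles nearest the present ones, or None.
- robot.observe(): the state.
- robot.grab_frame(name): name is "side" or "top" or "wrist"; returns the picture (384x512x3 uint8, blue, green, red); there is no depth.
- robot.get_calibration(name): a dict with "vertical_fov" (degrees; the focal length in pixels is half the picture's height over the tangent of half this angle, whatever the lens; pixels are square), "cx", "cy" (the principal point, pixels), "k1" (the pictures are not rectified: a ray, as slopes to the right and down, at radius r is drawn at 1 + k1 r^2 times it, then the intrinsics apply), "rvec" (rotation vector, rad) and "tvec" (3), from world to camera coordinates, as OpenCV has them. Camera axes: x right, y down, z forward; pixel columns grow to the right and rows downward; lengths in m; the calibration is good to about 2 mm. A picture is of the moment at which its call begins: read the wrist's pose just before it. get_calibration takes no time and is no camera call; for the wrist camera it gives the pose at the moment of the call.
A pose or a line that the arm cannot do raises robot.IKError and nothing moves.
- robot.job_done(): hands the job in; it is judged then, once.
The state is a dict: "time": time; "q": joint angles; "qvel": joint speeds; "joint_torque": joint torques, N m; "tool_pos": TCP position; "tcp_rot": TCP orientation; "ft_force": force on the tool from outside, world axes, zero at the start; "torque": the same for the moment, N m; "gripper_width": finger opening in m; "gripper_force": force on a finger pad.
Only numpy, scipy, OpenCV 4.12 (cv2) and the standard library are available. Lean on these libraries where they do the work, as an engineer would, in place of code of your own. Each camera call takes 0.05 s, during which the arm holds its last target. There are 200 camera calls.

## Working session

There is one attempt and no reset: what is moved stays moved. The work goes in short steps, each a Python script; the robot and the scene stay as the last script left them, time stands still between calls to the robot, and variables do not carry over. Pictures are saved under pics/ and viewed, at most 14 in all, crops included, and the job is handed in when it is done.

```bash
mkdir -p pics; ls; python3 - <<'E'
from plant import robot
import cv2
for n in ("top","side"):
    cv2.imwrite(f"pics/{n}0.png",cv2.resize(robot.grab_frame(n),(800,600),interpolation=cv2.INTER_CUBIC)); print(n,robot.get_calibration(n))
print(robot.get_calibration("wrist")); print(robot.observe())
E
```

```text
pics
top {'vertical_fov': 46.45420075476951, 'cx': 259.61739399113856, 'cy': 194.02791060025473, 'k1': -0.1415319030112172, 'rvec': array([ 2.18480154, -2.1255067 ,  0.14626901]), 'tvec': array([-0.01904834,  0.48061241,  1.29815087])}
side {'vertical_fov': 46.88762198370158, 'cx': 256.45063260972427, 'cy': 198.44770994244078, 'k1': -0.13876313631201154, 'rvec': array([ 2.07385988, -0.66114096,  0.34838315]), 'tvec': array([-0.38370954,  0.20233015,  1.00259   ])}
{'vertical_fov': 59.13389240081992, 'cx': 249.28114344282616, 'cy': 185.8859295357067, 'k1': -0.017402082363384756, 'rvec': array([-2.29030979, -1.80722961, -0.24719601]), 'tvec': array([-0.59842405, -0.03444212,  0.37862176])}
{'time': 0.1, 'q': array([6.40738414e+01, 5.99476116e+00, 5.53013368e+00, 8.96039539e+01,
       6.55595749e-04, 7.75276507e+01]), 'qvel': array([-0.08825831,  0.03502516,  0.1629799 ,  0.08091127, -0.02614697,
        0.02384987]), 'joint_torque': array([ 7.19025717e-03, -5.58209038e+01,  5.04717922e+01,  1.33290412e-02,
       -1.91074460e-04, -5.60144784e-07]), 'tool_pos': array([0.13947848, 0.58334059, 0.30319121]), 'tcp_rot': array([-1.79933179e+02, -1.54515385e-02,  1.66546181e+02]), 'ft_force': array([ 0.52003901,  0.0270445 , -0.04131911]), 'torque': array([-0.01657166, -0.03758026,  0.03087851]), 'gripper_force': 0.0, 'gripper_width': 0.08541521702242418}
```

View pics/top0.png

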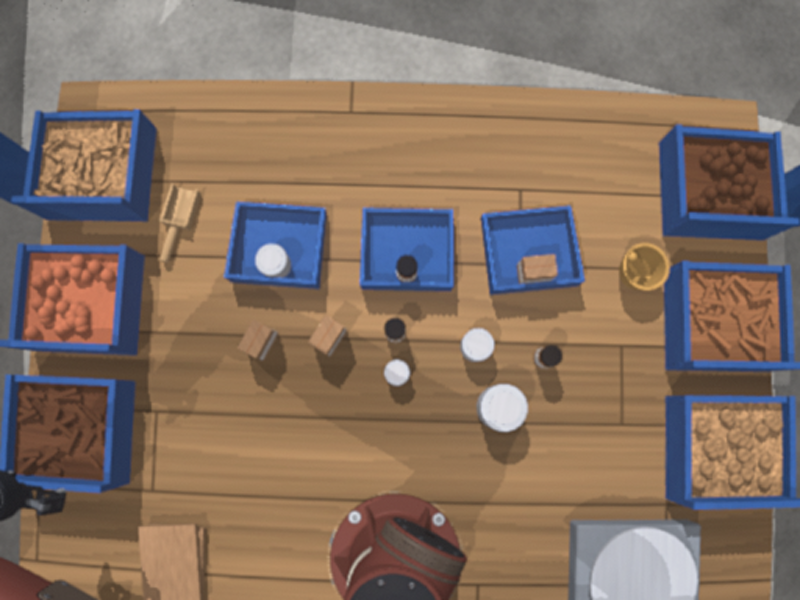

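View pics/side0.png

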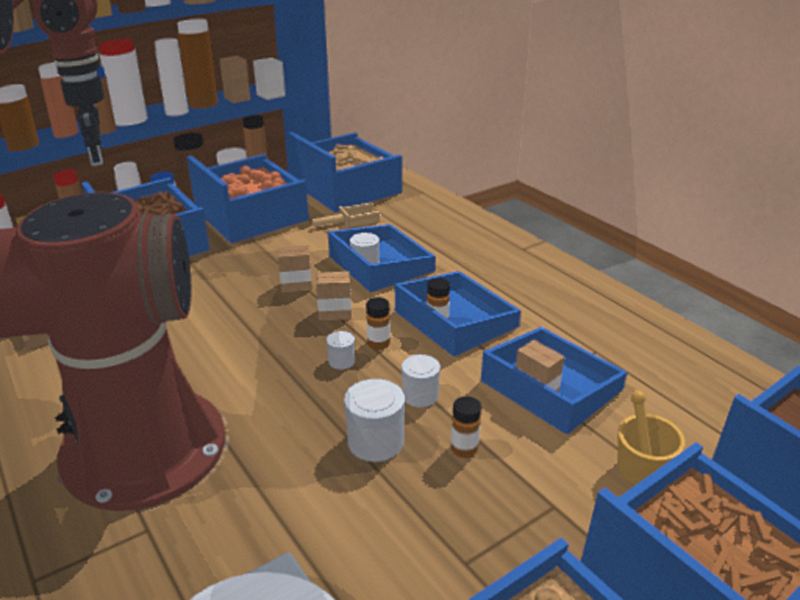

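The top view (800-px scale) shows the tin box at (275,245), jar box at (407,250) and carton box at (532,250). The cartons are at (258,342) and (327,337), the jars at (395,328) and (549,355). There are three tins: small at (397,372), middle at (478,344) and large at (503,407). The side view confirms these kinds.

Next I'll get coarse positions from the top view.

```bash
cat > h.py <<'E'
from plant import robot
import cv2, numpy as np
def cal(n):
    c=robot.get_calibration(n); f=192/np.tan(np.radians(c["vertical_fov"]/2))
    K=np.array([[f,0,c["cx"]],[0,f,c["cy"]],[0,0,1]]); R=cv2.Rodrigues(c["rvec"])[0]
    return K,np.array([c["k1"],0,0,0.]),R,np.ravel(c["tvec"])
def ray(px,z,C):
    """pixels -> world xy on plane z"""
    K,d,R,t=C; p=cv2.undistortPoints(np.float64(px).reshape(-1,1,2),K,d).reshape(-1,2)
    v=np.c_[p,np.ones(len(p))]@R; o=-R.T@t
    return (o+v*((z-o[2])/v[:,2])[:,None])[:,:2]
def blobs(m,amin):
    cs=cv2.findContours(m.astype(np.uint8),cv2.RETR_EXTERNAL,cv2.CHAIN_APPROX_NONE)[0]
    return [c.reshape(-1,2) for c in cs if cv2.contourArea(c)>=amin]
E
python3 - <<'E'
from h import *
np.set_printoptions(precision=4,suppress=True)
C=cal("top"); print("cam",-C[2].T@C[3]); im=robot.grab_frame("top")
hsv=cv2.cvtColor(im,cv2.COLOR_BGR2HSV); H,S,V=cv2.split(hsv)
pt=lambda x,y:(x*.64,y*.64)
N=dict(cartA=(258,338,.08),cartB=(327,333,.08),jarA=(395,328,.085),jarB=(549,355,.085),tin=(478,343,.06),small=(397,371,.04),big=(503,406,.09),sTin=(271,259,.068),sJar=(406,266,.093),sCart=(540,264,.088),mortar=(646,266,.08),scoop=(175,225,0.02))
for k,(x,y,z) in N.items(): print(k,ray([pt(x,y)],z,C)[0])
for c in blobs((H>100)&(H<125)&(S>120),1500):
    w=ray(c,0.045,C); r=cv2.minAreaRect(w.astype(np.float32)*1000); print("blue",c.mean(0)/.64,r)
c=robot.get_calibration("wrist");R=cv2.Rodrigues(c["rvec"])[0]; print("wrist cam",-R.T@c["tvec"],"fwd",R[2],"right",R[0])
print(robot.ik([.5,.15,.36],[180,0,166]),robot.ik([.5,.15,.36],[180,0,90]),robot.ik([.5,.15,.36],[180,0,0]))
E
```

```text
cam [ 0.3067 -0.0027  1.35  ]
cartA [0.4027 0.2627]
cartB [0.4157 0.1363]
jarA [0.4279 0.0124]
jarB [ 0.386  -0.2694]
tin [ 0.4066 -0.1417]
small [0.3516 0.0069]
big [ 0.292  -0.1854]
sTin [0.5526 0.2488]
sJar [ 0.5413 -0.0045]
sCart [ 0.5534 -0.2518]
mortar [ 0.5578 -0.4562]
scoop [0.6258 0.4549]
blue [732.4833 450.8727] ((210.31478881835938, -642.737548828125), (272.82183837890625, 212.8192138671875), 89.67373657226562)
blue [ 64.4303 429.344 ] ((210.9791259765625, 640.4534301757812), (213.42388916015625, 266.78814697265625), 0.13111037015914917)
blue [731.1853 318.4483] ((472.4125671386719, -643.6314697265625), (276.73980712890625, 209.1177520751953), 89.6595230102539)
blue [ 71.9306 303.3981] ((473.3795166015625, 648.9547119140625), (208.1565704345703, 282.6560363769531), 0.04835503175854683)
blue [406.942  248.4524] ((585.0843505859375, -4.589164733886719), (152.07139587402344, 173.37191772460938), 1.5981414318084717)
blue [530.8744 249.0009] ((592.0499267578125, -245.30133056640625), (153.82456970214844, 179.81524658203125), 7.5374226570129395)
blue [276.0892 244.1632] ((587.8485717773438, 247.56109619140625), (178.93057250976562, 153.48741149902344), 86.74473571777344)
blue [728.6494 183.6045] ((742.9861450195312, -655.640625), (300.719482421875, 228.16580200195312), 89.4593734741211)
blue [ 77.5992 163.998 ] ((744.48095703125, 675.958740234375), (339.7472839355469, 225.93582153320312), 89.20035552978516)
wrist cam [0.0725 0.5981 0.3739] fwd [ 0.2615 -0.0627 -0.9632] right [ 0.2326  0.9726 -0.0001]
[ 2.3242 -6.46   -0.9509 95.5091  0.     16.3242] [ 2.3242 -6.46   -0.9509 95.5091  0.     92.3242] [   2.3242   -6.46     -0.9509   95.5091    0.     -177.6758]
```

```bash
python3 - <<'E'
from h import *
import pickle
for n,y in (("wL",.17),("wR",-.2)):
    robot.move_pose([.45,y,.33],[180,0,180]); robot.pause(.3)
    C=cal("wrist"); im=robot.grab_frame("wrist"); pickle.dump((C,im),open(n+".pkl","wb"))
    cv2.imwrite(f"pics/{n}.png",cv2.resize(im,(800,600),interpolation=cv2.INTER_CUBIC))
print(robot.observe()["time"],robot.observe()["tool_pos"])
E
```

```text
4.1083 [ 0.45018438 -0.19955292  0.33003672]
```

View pics/wL.png

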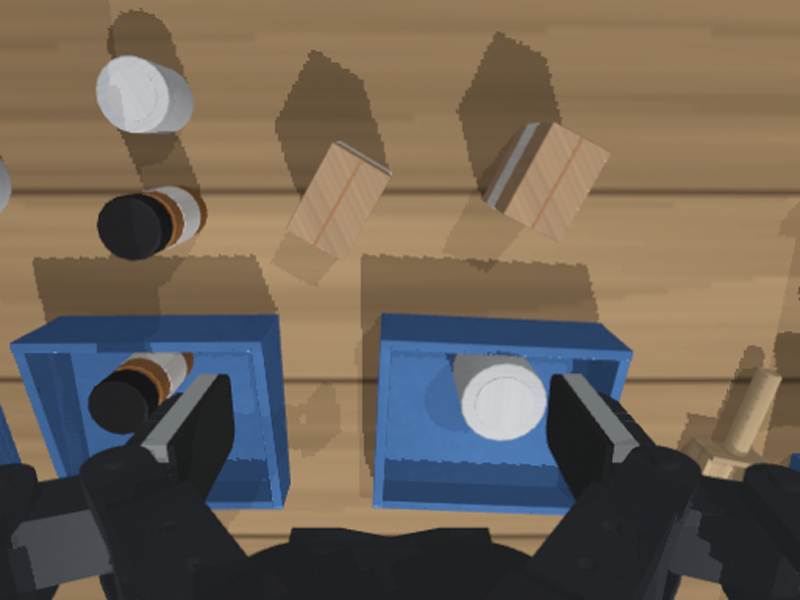

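View pics/wR.png

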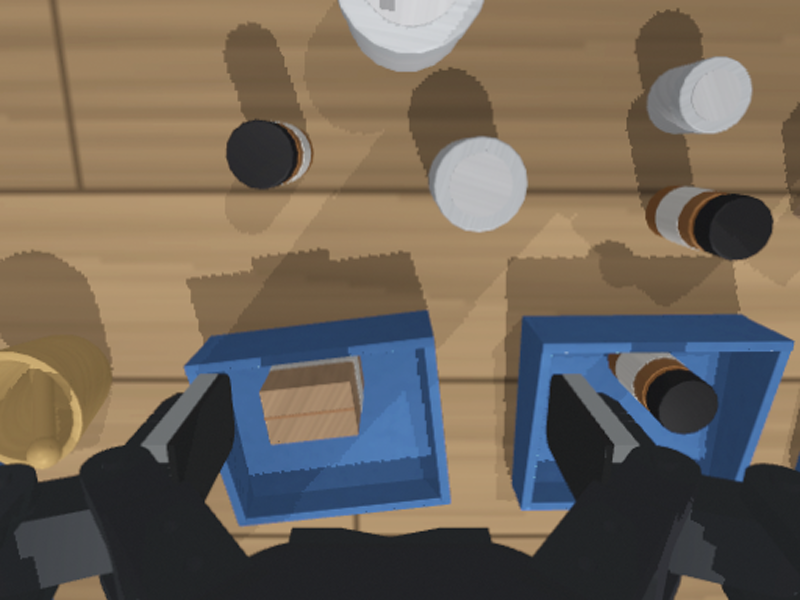

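The left wrist view shows the carton tops: A has corners (553,122), (609,155), (557,241), (503,208), and B has (335,142), (391,175), (345,256), (288,222). The jar A cap is at (135,227). The right view shows the jar B cap at (262,154) and the middle tin's lid at (480,184). I'll check all of these against the given sizes.

```bash
python3 - <<'E'
from h import *
import pickle
np.set_printoptions(precision=4,suppress=True)
CL,iL=pickle.load(open("wL.pkl","rb")); CR,iR=pickle.load(open("wR.pkl","rb"))
s=.64
for n,q in (("A",[(553,122),(609,155),(557,241),(503,208)]),("B",[(335,142),(391,175),(345,256),(288,222)])):
    w=ray(np.array(q)*s,.08,CL); e=np.roll(w,-1,0)-w
    print(n,w.mean(0),np.linalg.norm(e,axis=1),np.degrees(np.arctan2(e[:,1],e[:,0])))
def fit(im,C,mask,seed,z):
    lab=cv2.connectedComponents(mask.astype(np.uint8))[1]; b=lab==lab[int(seed[1]*s),int(seed[0]*s)]
    w=ray(max(blobs(b,50),key=len),z,C).astype(np.float32); return cv2.minEnclosingCircle(w),w.min(0),w.max(0)
for n,im,C,sd in (("jarA",iL,CL,(135,227)),("jarA'",iR,CR,(738,227)),("jarB",iR,CR,(262,154)),("sJar",iL,CL,(124,402)),("sJar'",iR,CR,(680,402))):
    print(n,fit(im,C,im.max(2)<70,sd,.093 if "s" in n else .085), ray([np.array(sd)*s],.093 if "s" in n else .085,C))
hs=cv2.cvtColor(iR,cv2.COLOR_BGR2HSV)
print("tin",fit(iR,CR,(hs[...,1]<40)&(hs[...,2]>120),(480,184),.06),ray([np.array((480,184))*s],.06,CR))
print("sTin",ray([np.array((503,401))*s],.068,CL)); print("sCart",ray([np.array((310,411))*s],.088,CR))
print("jarbox -x rim outer",ray(np.array([(528,317),(740,316)])*s,.06,CR),"cart",ray(np.array([(187,362),(430,312)])*s,.06,CR),"tin",ray(np.array([(382,314),(605,323)])*s,.06,CL))
E
```

```text
A [0.4036 0.2684] [0.0393 0.0578 0.0399 0.0562] [  61.9675  -27.2486 -120.3111  152.1919]
B [0.414  0.1394] [0.0378 0.0567 0.0402 0.0556] [  60.0155  -30.0335 -121.6398  147.5493]
jarA (((0.42987072467803955, 0.016222693026065826), 0.02302883379161358), array([ 0.4098, -0.0067], dtype=float32), array([0.4495, 0.0386], dtype=float32)) [[0.4296 0.0163]]
jarA' (((0.42885613441467285, 0.0066619375720620155), 0.02437296323478222), array([ 0.4097, -0.0174], dtype=float32), array([0.4486, 0.0307], dtype=float32)) [[0.4296 0.0103]]
jarB (((0.38738638162612915, -0.27457311749458313), 0.020641358569264412), array([ 0.3681, -0.295 ], dtype=float32), array([ 0.4067, -0.254 ], dtype=float32)) [[ 0.3876 -0.2742]]
sJar (((0.7022255659103394, 0.17721037566661835), 0.2938039004802704), array([ 0.5185, -0.1165], dtype=float32), array([0.7025, 0.4709], dtype=float32)) [[ 0.5417 -0.0017]]
sJar' (((0.5407846570014954, -0.011594001203775406), 0.025604261085391045), array([ 0.5187, -0.0358], dtype=float32), array([0.5634, 0.012 ], dtype=float32)) [[ 0.5421 -0.0125]]
tin (((0.4065609872341156, -0.1441088318824768), 0.030798809602856636), array([ 0.3771, -0.1738], dtype=float32), array([ 0.4366, -0.1133], dtype=float32)) [[ 0.4065 -0.143 ]]
sTin [[0.5537 0.2484]]
sCart [[ 0.551  -0.2524]]
jarbox -x rim outer [[ 0.4952 -0.1062]
 [ 0.4945  0.0394]] cart [[ 0.5285 -0.3414]
 [ 0.4917 -0.1729]] tin [[0.4927 0.1644]
 [0.4992 0.3166]]
```

All the measurements agree with the given sizes and with the top view. I'll write pick-and-place and start with jar B.

```bash
cat > pp.py <<'E'
from h import *
BOX=dict(jar=(.586,-.0045,1.6),carton=(.596,-.246,7.5),tin=(.5905,.2468,-3.3))
def pp(kind,xy,yaw,h,b,width,opn):
    """pick at xy with grasp height h, place at b in box frame"""
    bx,by,a=BOX[kind]; c,s=np.cos(np.radians(a)),np.sin(np.radians(a))
    t=[bx+c*b[0]-s*b[1],by+s*b[0]+c*b[1]]; z=h+.054; hi=.26
    robot.set_gripper(.085)
    robot.move_pose([*xy,hi-.03],[180,0,yaw])
    if robot.line_to([*xy,z],guard=20): print("guard on pick",robot.observe()["tool_pos"]); return False
    robot.set_gripper(width-.02); w=robot.observe()["gripper_width"]; print(kind,"width",w)
    if abs(w-width)>.006: return False
    robot.line_to([*xy,hi],vel=.2)
    robot.move_pose([*t,hi],[180,0,180+a]); robot.pause(.2)
    print("held",robot.observe()["gripper_width"])
    robot.line_to([*t,z+.03],vel=.2)
    g=robot.line_to([*t,z+.0085],vel=.04,guard=8); o=robot.observe(); print("down",g,o["tool_pos"],"goal",t,z+.008,o["ft_force"])
    robot.set_gripper(opn); robot.line_to([*t,hi],vel=.2); print("t",robot.observe()["time"]); return True
E
python3 - <<'E'
from pp import *
pp("jar",(.3875,-.273),180,.061,(.025,-.035),.04,.052)
E
```

```text
jar width 0.0388123290205008
held 0.03880026671696419
down True [ 0.61176371 -0.03874218  0.12364575] goal [np.float64(0.6119675102313338), np.float64(-0.038788313058323184)] 0.123 [ 0.03408554 -0.19567938  5.44789229]
t 11.025
```

```bash
python3 - <<'E'
from pp import *
ok=pp("tin",(.4065,-.143),180,.042,(.036,0),.06,.076) and pp("jar",(.429,.012),180,.061,(.025,.035),.04,.052) \
 and pp("carton",(.4145,.138),149,.057,(.025,.035),.04,.052)
cv2.imwrite("pics/top1.png",cv2.resize(robot.grab_frame("top")[100:260,120:400],(800,457)))
E
```

```text
tin width 0.05908213548288496
held 0.05888188168393734
down True [0.62621436 0.24470708 0.10532039] goal [np.float64(0.626440305398105), np.float64(0.24472769502945557)] 0.10400000000000001 [-0.83515139 -0.01732276  5.52612092]
t 19.1583
jar width 0.03896741806735907
held 0.038847509724951705
down True [0.60978603 0.0312537  0.12369713] goal [np.float64(0.6100129955206839), np.float64(0.031184394994501628)] 0.123 [-0.18958416  1.37021018  5.79723945]
t 26.2417
carton width 0.03957279259641755
held 0.039546934247532486
down True [ 0.61591722 -0.2076617   0.11949478] goal [np.float64(0.6162177048066434), np.float64(-0.20803627504641534)] 0.119 [-0.48844205  0.60611511  4.67280999]
t 33.9917
```

View pics/top1.png

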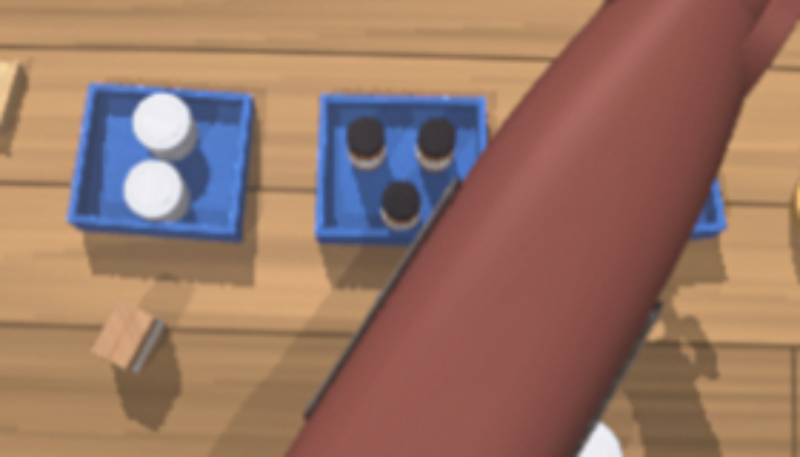

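The tin stands at (163,123) beside its sample, and both jars are upright at (366,140) and (437,140). The last carton is still waiting at (130,335).

```bash
python3 - <<'E'
from pp import *
print(pp("carton",(.4032,.266),151.5,.057,(.025,-.035),.04,.052))
robot.move_pose([.35,.35,.33],[180,0,180]); robot.pause(.5)
a=robot.grab_frame("top")[100:260,120:400]; b=robot.grab_frame("side")[120:300,170:450]
cv2.imwrite("pics/end.png",np.vstack([cv2.resize(a,(500,286)),cv2.resize(b,(500,314))]))
E
```

```text
carton width 0.03934806240076554
held 0.039536230058169024
down True [ 0.62508605 -0.27734696  0.11975825] goal [np.float64(0.625354538262047), np.float64(-0.27743741534258204)] 0.119 [0.1409854  0.47127301 4.65776616]
t 43.3917
True
```

View pics/end.png

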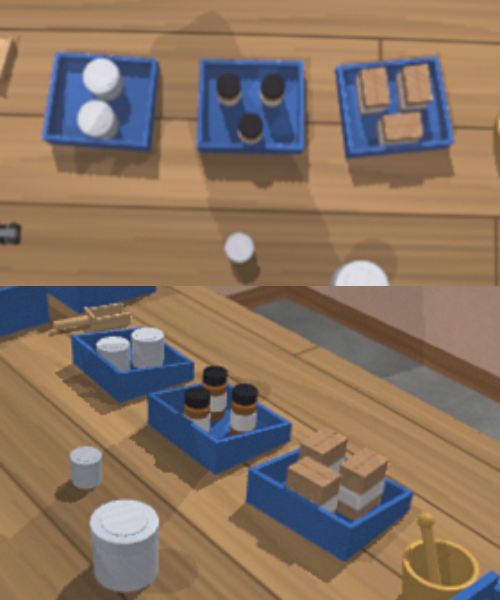

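All five goods are standing upright next to their samples: the tin at (100,77), the jars at (228,88) and (272,88), and the cartons at (373,88) and (415,85). The arm is clear.

```bash
python3 -c "
from plant import robot
print(robot.job_done())"
```

```text
the job is handed in; nothing more can be done
None
```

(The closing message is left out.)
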